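# Lock the rail carriage with the fork key

### The arm

A 6-joint arm with a two-finger parallel gripper is mounted at the origin on a cart in front of the work surface, level with it; the furniture and walls round the work are solid. World frame = base frame: x ahead of the robot, y to its left, z up, the work surface at z = 0. Lengths are in m, angles in rad, forces in N, time in s.
With the tool pointing down it reaches from about 0.25 to 0.725 m from the base axis. Payload 4 kg.
Tool frame: the origin (TCP) lies at the very end of the fingers, on their centre line; the grasp point (between the pads) lies 19 mm behind it; z points along the fingers, y is the line along which they close (so a half turn about z gives the same grasp; the last joint's range is limited). The gripper opens to 85 mm and grips with 20 to 120 N. Pads are 22 mm wide; open, the fingers measure 114 mm over their backs; the gripper's body (76 mm by 85 mm) begins 54 mm behind the grasp point. The pads swing forward as they close: fully open they stand 13 mm farther back than shut.
Start: joints at [-1.237, 0.241, 0.005, 1.335, 0, 1.571], TCP at [0.164, -0.472, 0.231] pointing down, gripper open.
Joint ranges: [-2.72, 2.72], [-1.05, 1.87], [-1.09, 1.28], [-1.99, 2.15], [-1.42, 1.44], [-3.14, 3.14]. Speed limits (rad/s): [2.79, 2.79, 3.14, 3.14, 3.14, 3.14].

### API

Orientations are given as a unit quaternion [x, y, z, w].
In Python, from workcell import bot, vision, workorder gives the robot as it stands.
- The arm moves only by the shell command python3 -m creep 'ROWS' [OPENING]. ROWS is JSON, a list of rows, each a list of 2 entries, a list of its own where there are three numbers: the shift along the tool's x, y, z in mm, then the turn, a rotation vector about the tool's x, y, z in rad. In form: [[[dx, dy, dz], [wx, wy, wz]], ...]. A call has 1 to 12 rows; each row shifts and turns the commanded pose from where the row before left it, along the tool's axes as they then stand; what a row does not reach is not made up. A row lasts 1/8 s, in which the tool goes at most 62.5 mm and 10.7 degrees, less where a joint would pass 70% of its speed; a pose out of reach is approached as far as the arm can. A call is refused whole if a number of a shift passes 62.5 or a number of a turn 0.188, either way. A call with a gripper value outside its range is refused whole. OPENING is the finger opening in mm, from 0 to 85.4, set as the call begins (- or left out, the last holds). The fingers move at their own pace and stop on an object; the grip force is fixed at half the most. Time passes only in rows, so rows that do not move let the fingers close. It gives the time, the measured TCP pose, the force, the opening and the grip force at its end, in the units of the state.
- bot.get_obs(): the state, without advancing time (a new reading comes with each control period).
- vision.camera(name): name is "scene" or "top" or "wrist"; returns a dict with "image" (480x640x3 uint8, blue, green, red), "z_map" (480x640 float32, m along the optical axis (not along the pixel's ray), 0 where there is no reading), "K" (3x3 intrinsics, pixels), "rvec" (rotation vector, rad) and "tvec" (3), from world to camera coordinates, as OpenCV has them; the wrist camera has in their place "tool_from_camera" (4x4, takes a point from camera to tool coordinates, whose origin is the TCP and whose axes are the flange's). Camera axes: x right, y down, z forward; pixel columns grow to the right and rows downward; lengths in m; the calibration is good to about 2 mm. A picture is of the moment at which its call begins: read the wrist's pose just before it.
- workorder.job_done(): hands the job in; it is judged then, once.
Trained networks look in a picture, given as the dict that the camera call returned (one of the last four; its "shot" number tells which), for a name from the list of things; names that differ only in an ending like _2 or _b are one class to them, and where a whole thing is asked for, a point or a joint stands for the part that bears it (a point fixed in the world has none). Each returns a list of dicts, best first, with "score" (0 to 1); they miss things now and then, are a little off and sometimes report something else, mostly with a low value. They report only what shows in the picture. A call takes as long as a camera call.
- vision.spot_in(picture, query): "position" ([column, row] in pixels, amid what is visible of it).
- vision.place_of(picture, query): "position" ([column, row] in pixels: a listed point, or the origin of a listed thing).
The state is a dict: "clock": time; "joint_pos": joint angles; "joint_vel": joint speeds; "tau": joint torques, N m; "eef_pos": TCP position; "tool_rot": TCP orientation; "ft_force": force on the tool from outside, world axes, zero at the start; "ft_torque": the same for the moment, N m; "grip_width": finger opening in m; "grasp_force": force on a finger pad.
Only numpy, scipy, OpenCV 4.12 (cv2) and the standard library are available. Lean on these libraries where they do the work, as an engineer would, in place of code of your own. Each camera call takes 0.05 s, during which the arm holds its last target. There are 200 camera calls.

### The job

Lock the carriage on the optical rail: its wing nut sits at the bottom of the deep black collar. Take the T-handled key with the two-pronged fork from its stand, lower it upright into the collar so that the fork straddles the wing nut and stands on the collar's floor, and turn the nut clockwise (seen from above) as far as it goes. Leave the fork key standing in the collar, let go of it, and leave the slim T-handled key in its block.

Things in the scene. Friction and masses are not known exactly. Their poses are not given: they have to be found in the camera images.
- fork_key_bar (a point): Centre of the fork key's black handle bar: 90 mm along x, 13 wide (y), 14 high. Below: 10 mm shaft, 44 mm disc (68 to 75 mm down), two prongs with feet 105 mm down, at y = 13 to 20 and -13 to -20 mm, 26 mm wide along x; the gap between them is open along x, in line with the bar. 0.12-0.25 kg. Stands loose in a round dish (66 mm wide, rim 22 mm over the worktop), bar 111 mm over the worktop.
- slim_key_bar (a point): Centre of the bar of the slim T-handled key, not to be used: same bar, but only a plain 10 mm rod below it, no disc or fork. Stands loosely upright in a square aluminium block (60 mm wide, 45 mm high), its bar also about 111 mm above the worktop. The dish and the block may swap places.
- well (a point): Centre of the collar's floor, 24 mm over the worktop, z up; fixed. Black tube, 68 mm inside, 78 outside, rim 44 mm above this floor, on a rail along y; a post stands 88 mm towards -y, 81 mm high from this floor. Wing nut in the middle: wings 48 mm tip to tip, 6 thick, 4 to 16 mm above the floor; stud to 21 mm. With the fork standing on the floor its bar is 105 mm above this point.
- wing_nut (a joint): Wing nut's angle, rad, clockwise from above: starts at 0 to 0.15, hard stop (locked) at 0.75 where the wings point at two white rim marks; stays where left (0.1 N m friction). At 0 the wings lie along the well's x. With bar parallel to wings the fork drops over them with 8 mm to spare, then idles 35 degrees before it drives them: the bar turns 70 to 80 degrees in all.

How it is judged:
By the outcome, as a careful person would: the job done as asked, in the order asked, and still so for the second after the job is handed in, with the robot touching nothing.
It also fails if it takes over 38 s, if anything falls off the work surface, if the arm or the gripper's body presses on something with over 40 N, if the wrist force passes 120 N, or if a joint passes its speed limit or range.

## Working session

There is one attempt and no reset: what is moved stays moved. The work goes in short steps, Python scripts to look and compute and a shell command to move; the robot and the scene stay as the last step left them, time stands still between calls to the robot, and variables do not carry over. Pictures are saved under pics/ and viewed, at most 10 in all, crops included, and the job is handed in when it is done.

```bash
mkdir -p pics
cat > h.py <<'E'
import numpy as np, cv2
from scipy.spatial.transform import Rotation as R
from workcell import bot, vision, workorder
def w2c(p):
    return R.from_rotvec(np.ravel(p["rvec"])).as_matrix(), np.ravel(p["tvec"])
def ray(p,uv,T=None):
    d=np.linalg.inv(p["K"])@[uv[0],uv[1],1]
    if T is None:
        A,t=w2c(p); return -A.T@t, A.T@d
    return T[:3,3],T[:3,:3]@d
def at_z(p,uv,z,T=None):
    o,d=ray(p,uv,T); return o+d*(z-o[2])/d[2]
def wristT(p,o):
    T=np.eye(4);T[:3,:3]=R.from_quat(o["tool_rot"]).as_matrix();T[:3,3]=o["eef_pos"]
    return T@np.array(p["tool_from_camera"])
Z=dict(fork_key_bar=.111,slim_key_bar=.111,well=.024)
E
python3 - <<'E'
from h import *
o=bot.get_obs(); print(o["clock"],o["eef_pos"],R.from_quat(o["tool_rot"]).as_matrix().round(2).tolist(),o["joint_pos"])
for n in("scene","top"):
    p=vision.camera(n); cv2.imwrite(f"pics/{n}0.png",p["image"])
    for q in Z:
        for d in vision.place_of(p,q)[:2]: print(n,q,d["score"],np.round(d["position"]),at_z(p,d["position"],Z[q]).round(3))
E
```

```text
0.0 [ 0.16361827 -0.47180141  0.230405  ] [[0.94, 0.33, -0.0], [0.33, -0.94, 0.0], [0.0, -0.0, -1.0]] [-1.23697983e+00  2.41418732e-01  3.71092684e-03  1.33518489e+00
  8.24943126e-08  1.57082371e+00]
scene fork_key_bar 0.81 [295. 271.] [0.448 0.093 0.111]
scene slim_key_bar 0.76 [220. 333.] [0.496 0.261 0.111]
scene well 0.6 [359. 187.] [ 0.474 -0.272  0.024]
top fork_key_bar 0.83 [267. 248.] [0.451 0.101 0.111]
top slim_key_bar 0.96 [181. 208.] [0.494 0.262 0.111]
top well 0.71 [470. 282.] [ 0.468 -0.275  0.024]
```

View pics/scene0.png

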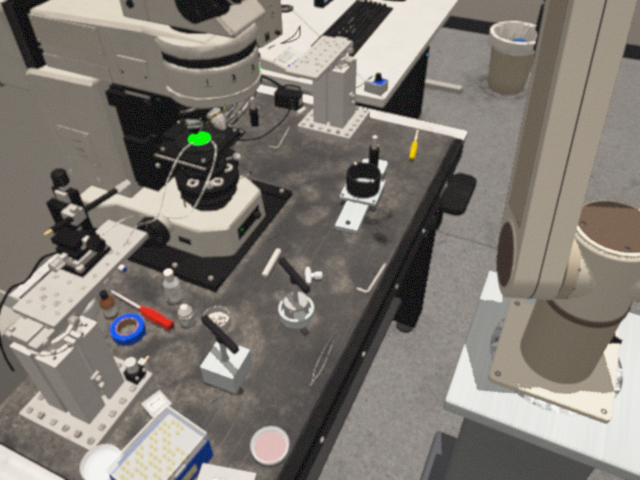

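View pics/top0.png

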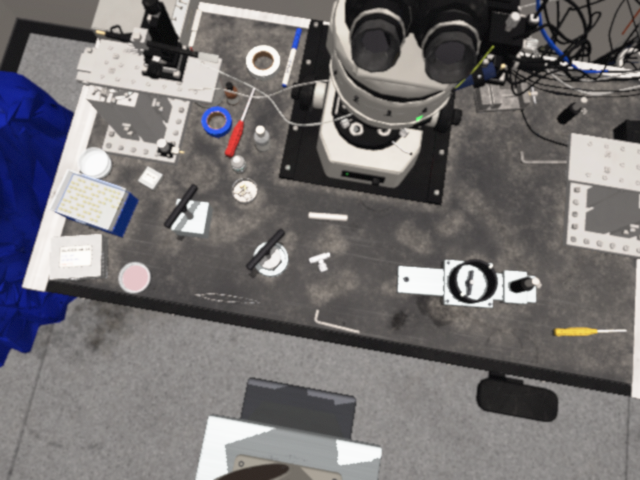

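The scene view shows the fork key in its dish at (295,290) and the slim key in its block at (222,350). The collar is at (362,180). The top view has the fork bar running from (250,270) to (283,232) and the collar at (470,282) with its nut inside. The network positions agree with both.

Run:
```python
from h import *
p=vision.camera("top")
a=at_z(p,(250,270),.118);b=at_z(p,(283,232),.118);print("fork",a,b,np.degrees(np.arctan2(*(b-a)[[1,0]])))
a=at_z(p,(405,279),.01);b=at_z(p,(535,288),.01);print("rail",a,b,np.degrees(np.arctan2(*(a-b)[[1,0]])))
w=vision.camera("wrist");print(np.round(w["tool_from_camera"],3),w["K"])
o=bot.get_obs()
M=R.from_quat(o["tool_rot"]).as_matrix()
print("to well in tool",M.T@(np.array([.471,-.274,.23])-o["eef_pos"])*1e3)
```

```text
fork [0.4078869 0.1204258 0.118    ] [0.48209873 0.07781277 0.118     ] -29.864786542114
rail [ 0.45600929 -0.1573414   0.01      ] [ 0.48158805 -0.40238787  0.01      ] 95.95914284012456
[[ 0.001 -0.965 -0.264  0.067]
 [ 1.     0.001  0.001  0.   ]
 [-0.001 -0.264  0.965 -0.141]
 [ 0.     0.     0.     1.   ]] [[348.13527035   0.         326.57408501]
 [  0.         348.13527035 239.07864663]
 [  0.           0.           1.        ]]
to well in tool [355.2269438  -86.77402996   1.27777407]
```

```bash
python3 -m creep '[[[51,-14,0],[0,0,0]],[[51,-14,0],[0,0,0]],[[51,-14,0],[0,0,0]],[[51,-14,0],[0,0,0]],[[51,-14,0],[0,0,0]],[[51,-14,0],[0,0,0]],[[0,0,0],[0,0,0.15]],[[0,0,0],[0,0,0]]]'
python3 - <<'E'
from h import *
o=bot.get_obs(); print(o["clock"],o["eef_pos"],np.round(o["joint_pos"],3)); M=R.from_quat(o["tool_rot"]).as_matrix(); print(np.degrees(np.arctan2(M[1,0],M[0,0])))
p=vision.camera("wrist"); T=wristT(p,o); cv2.imwrite("pics/w1.png",p["image"])
for d in vision.place_of(p,"well")[:2]: print(d["score"],d["position"],at_z(p,d["position"],.024,T))
for d in vision.place_of(p,"wing_nut")[:2]: print(d)
E
```

```text
clock: 1.5
eef_pos: [0.4259, -0.2922, 0.2311]
tool_rot: [0.996, 0.093, -0.0, -0.0]
ft_force: [-0.1, -0.6, -0.6]
grip_width: 0.0853
grasp_force: 0.0
1.5 [ 0.4258778  -0.29217435  0.23114131] [-0.601  0.274  0.048  1.346 -0.     2.353]
10.720191429202835
0.57 [314.5, 169.4] [ 0.46589695 -0.27303997  0.024     ]Traceback (most recent call last):
  File "<stdin>", line 5, in <module>
ValueError: it knows: fork_key_bar, slim_key_bar, well
```

View pics/w1.png

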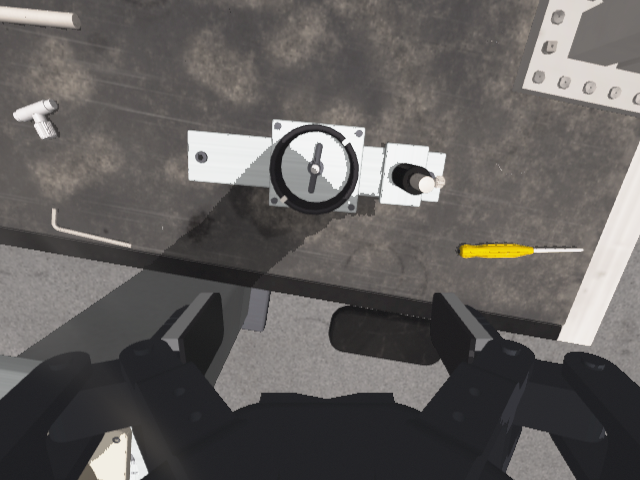

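The wrist view looks straight down into the collar, which is centred near (314,170). The wings run from (319,143) to (312,192), and the white rim marks are near (345,142) and (283,201).

Run:
```python
from h import *
o=bot.get_obs(); p=vision.camera("wrist"); T=wristT(p,o)
f=lambda uv,z:at_z(p,uv,z,T)
yaw=lambda a,b:np.degrees(np.arctan2(*(b-a)[[1,0]]))
a,b=f((312,193),.040),f((319,143),.040);print("wing",a,b,(a+b)/2,np.linalg.norm(b-a),yaw(a,b))
a,b=f((283,201),.068),f((346,141),.068);print("marks",(a+b)/2,np.linalg.norm(b-a),yaw(a,b))
g=cv2.cvtColor(p["image"],cv2.COLOR_BGR2GRAY)
m=(g[110:230,255:375]<45).astype(np.uint8)
c=max(cv2.findContours(m,cv2.RETR_EXTERNAL,cv2.CHAIN_APPROX_NONE)[0],key=len)
e=cv2.minEnclosingCircle(c);uv=np.array(e[0])+[255,110];print("rim",uv,e[1],f(uv,.068))
m=cv2.inRange(g[140:198,292:340],0,110);n,l,s,ce=cv2.connectedComponentsWithStats(m);print(s.tolist())
tt=vision.camera("top")
print([f((x,y),.024).round(3).tolist() for x,y in((190,143),(442,165))])
M=R.from_quat(o["tool_rot"]).as_matrix()
print("to fork, tool",M.T@(np.array([.45,.098,.23])-o["eef_pos"])*1e3)
```

```text
wing [ 0.44413943 -0.27573616  0.04      ] [ 0.49071046 -0.27402783  0.04      ] [ 0.46742495 -0.274882    0.04      ] 0.04660234660556859 2.1007888233271914
marks [ 0.46650201 -0.27447311  0.068     ] 0.07473650668201218 -36.41417315666436
rim [312.35902023 169.21702957] 44.273963928222656 [ 0.46831773 -0.27289281  0.068     ]
[[0, 0, 48, 58, 2412], [46, 0, 2, 2, 3], [15, 2, 15, 51, 314], [39, 51, 9, 7, 32], [0, 53, 7, 5, 23]]
[[0.468, -0.151, 0.024], [0.493, -0.396, 0.024]]
to fork, tool [  96.58497536 -379.6182127     1.31271865]
```

```bash
python3 -m creep '[[[7.4,-29,0],[0,0,-0.186]],[[12.7,-27.3,0],[0,0,-0.186]],[[17.5,-24.5,0],[0,0,-0.186]],[[21.7,-20.8,0],[0,0,-0.186]],[[25.2,-16.4,0],[0,0,-0.186]],[[27.8,-11.5,0],[0,0,-0.186]],[[29.4,-6,0],[0,0,-0.186]],[[30,-0.6,0],[0,0,-0.186]],[[29.7,5,0],[0,0,-0.186]],[[28.2,10.4,0],[0,0,-0.186]],[[25.8,15.4,0],[0,0,-0.186]],[[22.5,20,0],[0,0,-0.186]]]' && python3 -m creep '[[[18.4,23.7,0],[0,0,-0.186]],[[0,0,0],[0,0,0]]]'
python3 - <<'E'
from h import *
o=bot.get_obs(); print(o["clock"],o["eef_pos"],np.round(o["joint_pos"],3)); M=R.from_quat(o["tool_rot"]).as_matrix(); print(np.degrees(np.arctan2(M[1,0],M[0,0])))
p=vision.camera("wrist"); T=wristT(p,o); cv2.imwrite("pics/w2.png",p["image"])
for d in vision.place_of(p,"fork_key_bar")[:2]: print(d["score"],d["position"],at_z(p,d["position"],.111,T))
z=p["z_map"]; v,u=np.nonzero(z>0); P=np.c_[(u-p["K"][0,2])/p["K"][0,0],(v-p["K"][1,2])/p["K"][1,1],np.ones(len(u))]*z[v,u][:,None]
W=P@T[:3,:3].T+T[:3,3]; k=(abs(W[:,2]-.118)<.006)&(np.linalg.norm(W[:,:2]-[.45,.098],axis=1)<.07)
(c,s,a)=cv2.minAreaRect((W[k][:,:2]*1000).astype(np.float32)); print(k.sum(),c,s,a,np.median(W[k][:,2]),M[:, :2].T@ (np.array([*c,0])-o["eef_pos"]*1000))
E
```

```text
clock: 3.2
eef_pos: [0.4492, 0.0673, 0.2316]
tool_rot: [0.352, 0.936, 0.0, 0.0]
ft_force: [0.4, -0.2, -1.1]
grip_width: 0.085
grasp_force: 0.0
clock: 3.45
eef_pos: [0.4512, 0.0978, 0.2314]
tool_rot: [0.266, 0.964, 0.0, 0.0]
ft_force: [-0.3, -0.1, -0.0]
grip_width: 0.0854
grasp_force: 0.0
3.45 [0.4512404  0.09783323 0.23138184] [ 0.213  0.165 -0.091  1.315  0.     0.751]
149.19633482455797
0.8 [330.0, 227.0] [0.4491373  0.10225049 0.111     ]
1896 (449.07952880859375, 102.62271118164062) (12.901822090148926, 88.06487274169922) 59.05646514892578 0.11630653282259806 [4.35761445 2.93130534]
```

View pics/w2.png

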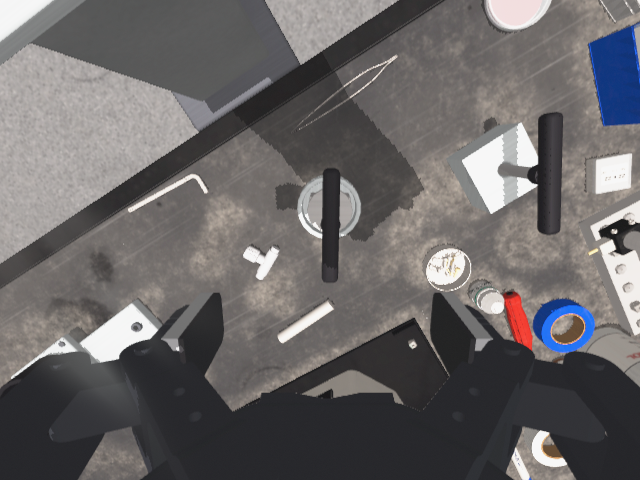

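The wrist view shows the fork bar vertical at (330,225), above its dish, in line with tool x. The slim key is clear of it at (548,170).

```bash
python3 -m creep '[[[4,3,35],[0,0,0]],[[0,0,35],[0,0,0]],[[0,0,34],[0,0,0]],[[0,0,34],[0,0,0]],[[0,0,0],[0,0,0]]]' && python3 -m creep '[[[0,0,0],[0,0,0]],[[0,0,0],[0,0,0]],[[0,0,0],[0,0,0]],[[0,0,0],[0,0,0]],[[0,0,0],[0,0,0]],[[0,0,0],[0,0,0]]]' 0
```

```text
clock: 4.18
eef_pos: [0.4468, 0.0999, 0.0913]
tool_rot: [0.268, 0.963, -0.002, -0.003]
ft_force: [-0.8, 0.1, 0.6]
grip_width: 0.0854
grasp_force: 0.0
clock: 4.92
eef_pos: [0.45, 0.102, 0.0941]
tool_rot: [0.267, 0.964, 0.0, 0.001]
ft_force: [-0.5, 0.8, 5.3]
grip_width: 0.0121
grasp_force: 59.3
```

```bash
python3 -m creep '[[[0,0,-29],[0,0,0]],[[0,0,-29],[0,0,0]],[[0,0,-29],[0,0,0]],[[0,0,-29],[0,0,0]]]' && python3 -m creep '[[[-26,-39,0],[0,0,0]],[[-26,-39,0],[0,0,0]],[[-26,-39,0],[0,0,0]],[[-26,-39,0],[0,0,0]],[[-26,-39,0],[0,0,0]],[[-26,-39,0],[0,0,0]],[[-26,-39,0],[0,0,0]],[[-25,-39,0],[0,0,0]]]' && python3 -m creep '[[[0,0,0],[0,0,-0.144]],[[0,0,0],[0,0,-0.144]],[[0,0,0],[0,0,-0.144]],[[0,0,0],[0,0,-0.144]],[[0,0,0],[0,0,0]],[[0,0,0],[0,0,0]]]'
python3 - <<'E'
from h import *
o=bot.get_obs(); print(o["clock"],o["eef_pos"],np.round(o["joint_pos"],3)); M=R.from_quat(o["tool_rot"]).as_matrix(); print(np.degrees(np.arctan2(M[1,0],M[0,0])),M.round(3).tolist())
print("shift",M.T@(np.array([.4672,-.2745,o["eef_pos"][2]])-o["eef_pos"])*1e3)
p=vision.camera("wrist"); T=wristT(p,o); s=vision.camera("scene")
for d in vision.place_of(p,"fork_key_bar")[:1]: print(d["score"],d["position"],at_z(p,d["position"],o["eef_pos"][2]+.019,T))
A,t=w2c(s);c=A@o["eef_pos"]+t;u,v=(s["K"]@c)[:2]/c[2];u,v=int(u),int(v)
S=cv2.resize(s["image"][max(v-60,0):v+60,u-60:u+60],(480,480))
cv2.imwrite("pics/c3.png",cv2.resize(np.hstack([cv2.resize(p["image"],(640,480)),S]),(800,343)))
E
```

```text
clock: 5.42
eef_pos: [0.4485, 0.1015, 0.2094]
tool_rot: [0.267, 0.964, -0.001, -0.001]
ft_force: [0.4, 0.3, -1.3]
grip_width: 0.0119
grasp_force: 58.8
clock: 6.42
eef_pos: [0.4658, -0.2736, 0.2083]
tool_rot: [0.267, 0.964, 0.0, -0.001]
ft_force: [0.9, 0.3, -1.2]
grip_width: 0.0119
grasp_force: 58.9
clock: 7.18
eef_pos: [0.4662, -0.2721, 0.2088]
tool_rot: [-0.017, 1.0, 0.0, -0.0]
ft_force: [-0.4, 0.5, -2.6]
grip_width: 0.0117
grasp_force: 59.0
7.175 [ 0.46620036 -0.27212001  0.20880492] [-0.528  0.331  0.069  1.31   0.    -0.563]
-178.0358942725873 [[-0.999, -0.034, -0.001], [-0.034, 0.999, 0.001], [0.001, 0.001, -1.0]]
shift [-9.17483942e-01 -2.41285005e+00 -2.38148331e-03]
0.77 [326.5, 312.7] [ 0.46307857 -0.27250129  0.22780492]
```

View pics/c3.png

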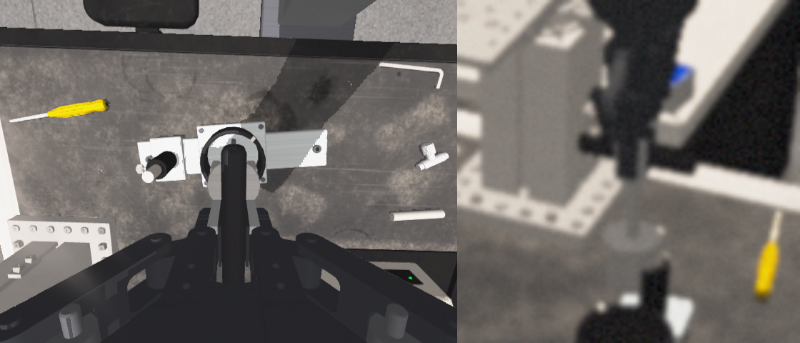

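The left half (wrist) shows the bar in line with the tool above the collar. The right half (scene) shows the key hanging upright. I'll lower it.

```bash
python3 -m creep '[[[-2.5,-2.4,0],[0,0,0]],[[0,0,25],[0,0,0]],[[0,0,25],[0,0,0]],[[0,0,18],[0,0,0]],[[0,0,8],[0,0,0]],[[0,0,6],[0,0,0]],[[0,0,0],[0,0,0]]]' && python3 -m creep '[[[0,0,4],[0,0,0]],[[0,0,4],[0,0,0]],[[0,0,3],[0,0,0]],[[0,0,2],[0,0,0]],[[0,0,0],[0,0,0]],[[0,0,0],[0,0,0]]]'
```

```text
clock: 8.2
eef_pos: [0.4692, -0.2747, 0.1274]
tool_rot: [-0.018, 1.0, -0.0, 0.0]
ft_force: [0.3, -0.1, -2.0]
grip_width: 0.0121
grasp_force: 58.9
clock: 8.95
eef_pos: [0.4691, -0.2747, 0.1144]
tool_rot: [-0.018, 1.0, -0.0, 0.0]
ft_force: [0.2, 0.4, -0.4]
grip_width: 0.0124
grasp_force: 59.0
```

```bash
python3 -m creep '[[[0,0,1],[0,0,0]],[[0,0,1],[0,0,0]],[[0,0,1],[0,0,0]],[[0,0,0],[0,0,0]]]'
```

```text
clock: 9.45
eef_pos: [0.4693, -0.2748, 0.1121]
tool_rot: [-0.018, 1.0, -0.0, 0.0]
ft_force: [-1.6, 0.4, 4.7]
grip_width: 0.0117
grasp_force: 59.8
```

Standing on the floor with light contact. Now I'll turn it clockwise.

```bash
python3 -m creep '[[[0,0,0],[0,0,0.12]],[[0,0,0],[0,0,0.12]],[[0,0,0],[0,0,0.12]],[[0,0,0],[0,0,0.12]],[[0,0,0],[0,0,0.12]],[[0,0,0],[0,0,0.12]],[[0,0,0],[0,0,0.12]],[[0,0,0],[0,0,0.12]],[[0,0,0],[0,0,0.12]],[[0,0,0],[0,0,0]]]'; python3 -c "
from h import *
o=bot.get_obs();M=R.from_quat(o['tool_rot']).as_matrix();print(np.degrees(np.arctan2(M[1,0],M[0,0])),o['ft_torque'],o['tau'][5])"
```

```text
clock: 10.7
eef_pos: [0.4694, -0.2748, 0.1121]
tool_rot: [0.498, 0.867, -0.0, 0.001]
ft_force: [-1.6, 0.3, 6.1]
grip_width: 0.0118
grasp_force: 60.0
120.25959623390385 [0.2375757  0.34140938 0.00978321] 0.19568159244954586
```

```bash
cat > q.py <<'E'
from h import *
o=bot.get_obs();M=R.from_quat(o['tool_rot']).as_matrix();print(np.degrees(np.arctan2(M[1,0],M[0,0])),o['ft_torque'].round(3),o['tau'][5])
E
python3 -m creep '[[[0,0,0],[0,0,0.05]],[[0,0,0],[0,0,0.05]],[[0,0,0],[0,0,0.05]]]';python3 q.py;  python3 -m creep '[[[0,0,0],[0,0,0.04]],[[0,0,0],[0,0,0.04]]]';python3 q.py
```

```text
clock: 11.08
eef_pos: [0.4692, -0.275, 0.1121]
tool_rot: [0.562, 0.827, -0.0, 0.001]
ft_force: [-1.7, -0.1, 6.4]
grip_width: 0.012
grasp_force: 60.0
111.62884437476603 [0.102 0.467 0.153] -0.176012241281569
clock: 11.32
eef_pos: [0.469, -0.275, 0.1121]
tool_rot: [0.594, 0.804, -0.0, 0.0]
ft_force: [-1.9, 0.5, 5.8]
grip_width: 0.0117
grasp_force: 60.1
107.05964522219841 [0.109 0.556 0.136] -0.11459314031526446
```

```bash
python3 -m creep '[[[0,0,0],[0,0,0.04]],[[0,0,0],[0,0,0]]]';python3 q.py;  python3 -m creep '[[[0,0,0],[0,0,0.04]],[[0,0,0],[0,0,0]]]';python3 q.py; python3 -m creep '[[[0,0,0],[0,0,0.04]],[[0,0,0],[0,0,0]]]';python3 q.py
```

```text
clock: 11.58
eef_pos: [0.469, -0.275, 0.1121]
tool_rot: [0.61, 0.793, -0.0, 0.0]
ft_force: [-2.0, 0.1, 5.9]
grip_width: 0.0121
grasp_force: 60.1
104.84797087588869 [0.048 0.625 0.286] 0.31125239096581936
clock: 11.82
eef_pos: [0.469, -0.275, 0.1122]
tool_rot: [0.625, 0.781, -0.0, 0.0]
ft_force: [-2.3, 0.5, 6.0]
grip_width: 0.0121
grasp_force: 60.3
102.62698047665921 [0.077 0.621 0.66 ] 0.7044504582881927
clock: 12.08
eef_pos: [0.469, -0.275, 0.1122]
tool_rot: [0.64, 0.768, -0.001, 0.0]
ft_force: [-2.9, 0.3, 5.7]
grip_width: 0.0118
grasp_force: 62.6
100.40855157643543 [0.01  0.553 1.055] 1.1335928365588188
```

Torque climbed steadily from 0.13 to 1.05 N m, so the nut is at its hard stop. I'll ease off, release and lift.

```bash
python3 -m creep '[[[0,0,0],[0,0,-0.05]],[[0,0,0],[0,0,-0.04]],[[0,0,0],[0,0,0]]]';python3 q.py;  python3 -m creep '[[[0,0,0],[0,0,0]],[[0,0,0],[0,0,0]],[[0,0,0],[0,0,0]],[[0,0,0],[0,0,0]]]' 60; python3 -m creep '[[[0,0,-10],[0,0,0]],[[0,0,-25],[0,0,0]],[[0,0,-35],[0,0,0]],[[0,0,-40],[0,0,0]],[[0,0,-20],[0,0,0]],[[0,0,0],[0,0,0]]]'
python3 - <<'E'
from h import *
o=bot.get_obs(); p=vision.camera("wrist"); T=wristT(p,o); s=vision.camera("scene")
for q in("fork_key_bar","slim_key_bar"):
  for pp,TT in((p,T),(s,None)):
    for d in vision.place_of(pp,q)[:1]: print(q,d["score"],d["position"],at_z(pp,d["position"],.129 if q[0]=="f" else .111,TT))
cv2.imwrite("pics/w4.png",p["image"])
E
```

```text
clock: 12.45
eef_pos: [0.469, -0.2751, 0.1122]
tool_rot: [0.606, 0.796, -0.0, 0.001]
ft_force: [-2.7, -0.1, 6.1]
grip_width: 0.0119
grasp_force: 60.0
105.42641126044626 [0.046 0.506 0.179] 0.10327658616006374
clock: 12.95
eef_pos: [0.469, -0.2746, 0.1111]
tool_rot: [0.607, 0.795, -0.0, -0.0]
ft_force: [0.0, 0.3, -0.8]
grip_width: 0.0602
grasp_force: 0.0
clock: 13.7
eef_pos: [0.4702, -0.2753, 0.2439]
tool_rot: [0.607, 0.795, 0.0, 0.003]
ft_force: [0.8, 0.4, -0.5]
grip_width: 0.0601
grasp_force: 0.0
fork_key_bar 0.93 [322.8, 228.1] [ 0.46722532 -0.2716745   0.129     ]
fork_key_bar 0.88 [364.1, 146.8] [ 0.4688723  -0.28112862  0.129     ]
slim_key_bar 0.63 [219.6, 332.6] [0.4976812 0.2600119 0.111    ]
```

View pics/w4.png

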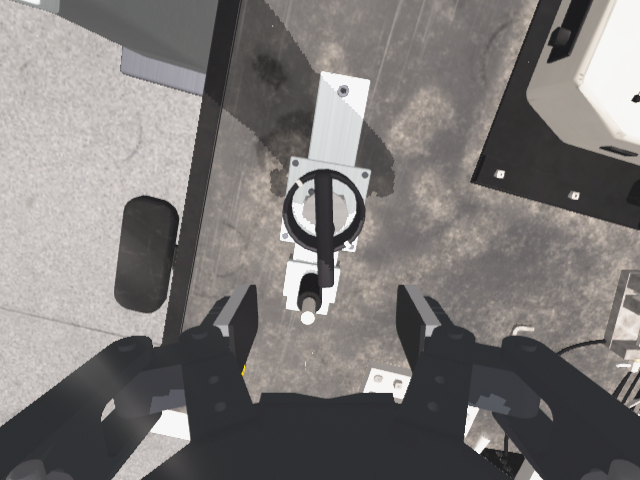

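The key stands upright in the collar, with its bar running from (325,175) to (326,285). The gripper is clear, and the slim key is still in its block.

```bash
python3 -c "
from workcell import workorder;print(workorder.job_done())"
```

```text
the job is handed in; nothing more can be done
None
```

I turned the wing nut clockwise until the torque rose sharply at about 80° of bar turn, which I took as its hard stop (the nut itself was hidden under the key). The fork key is standing released in the collar, the slim key is still in its block, and I handed the job in at about 14 s; it gave no verdict.

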